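Put the test arbor away in its storage tube

ROBOT

A 6-joint arm with a two-finger parallel gripper is mounted at the origin on the work surface. World frame = base frame: x ahead of the robot, y to its left, z up, the work surface at z = 0. Lengths are in mm, angles in rad, forces in N, time in s.
With the tool pointing down it reaches from about 350 to 975 mm from the base axis. Payload 17.4 kg.
Tool frame: the origin (TCP) lies on the centre line of the jaws, within the pads' length; the fingertips stand 25 mm ahead of it and the grasp point (between the pads) lies 6 mm ahead of it; z points along the fingers, y is the line along which they close (so a half turn about z gives the same grasp; the last joint's range is limited). The gripper opens to 85 mm and grips with 20 to 120 N. Pads are 22 mm wide; open, the fingers measure 114 mm over their backs; the gripper's body (76 mm by 85 mm) begins 54 mm behind the grasp point. The pads swing forward as they close: fully open they stand 13 mm farther back than shut.
Start: joints at [-1.284, 0.116, 1.442, -0, 1.584, -0.038], TCP at [215.396, -639.716, 256.303] pointing down, gripper open.
Joint ranges: [-2.83, 2.83], [-0.83, 2.19], [0.07, 2.5], [-1.14, 4.28], [0.01, 3], [-2.97, 2.97]. Speed limits (rad/s): [1.89, 1.89, 2.22, 3.14, 3.14, 3.14].

INTERFACE

Orientations are given as a unit quaternion [x, y, z, w].
In Python, from rig import bot gives the robot as it stands. The module is installed in compiled form; this text tells all that it offers.
- The arm moves only by the tool apply_moves, never from a script. Its argument "commands" is text: rows parted by semicolons, each of 5 numbers parted by spaces: the closure, from 0 (fully open) to 1 (shut), then the shift along the tool's x, y, z in units of 30 mm (1.0 is 30 mm), then the turn about the tool's z in units of 10 degrees (1.0 is 10 degrees). A call has 1 to 10 rows; each row shifts and turns the commanded pose from where the row before left it, along the tool's axes as they then stand; what a row does not reach is not made up. A row lasts 1/8 s, in which the tool goes at most 62.5 mm and 10.7 degrees, less where a joint would pass 70% of its speed; a pose out of reach is approached as far as the arm can. A call is refused whole if a number of a shift passes 1 or a number of a turn 1, either way. A call with a gripper value outside its range is refused whole. The fingers move at their own pace and stop on an object; "grip_force" is the grip in N (left out, the last holds). Time passes only in rows, so rows that do not move let the fingers close. It gives the time, the measured TCP pose, the force, the opening and the grip force at its end, in the units of the state.
- bot.read_state(): the state, without advancing time (a new reading comes with each control period).
- bot.get_image(name): name is "scene" or "top" or "wrist"; returns the picture (480x640x3 uint8, blue, green, red); there is no depth.
- bot.camera_model(name): a dict with "fx", "fy", "cx", "cy" (pixels), "R" (3x3) and "t" (3): a world point X has camera coordinates R X + t. Camera axes: x right, y down, z forward; pixel columns grow to the right and rows downward; lengths in mm; the calibration is good to about 2 mm. A picture is of the moment at which its call begins: read the wrist's pose just before it. camera_model takes no time and is no camera call; for the wrist camera it gives the pose at the moment of the call.
- bot.job_done(): hands the job in; it is judged then, once.
The state is a dict: "t": time; "q": joint angles; "joint_velocities": joint speeds; "joint_torque": joint torques, N m; "eef_pos": TCP position; "ee_rot": TCP orientation; "wrist_force": force on the tool from outside, world axes, zero at the start; "wrist_torque": the same for the moment, N m; "finger_gap": opening from 0.0 (shut) to 1.0 (fully open); "grip_force": force on a finger pad.
Only numpy, scipy, OpenCV 4.12 (cv2) and the standard library are available. Lean on these libraries where they do the work, as an engineer would, in place of code of your own. Each camera call takes 0.05 s, during which the arm holds its last target. There are 200 camera calls.

TASK

The steel test arbor is lying on the two V-supports of the balancing stand. Put it away: slide it, shaft first, into the horizontal storage tube until it is fully home, with its flange against the tube's mouth, and let go of it. Leave the other things on the table where they are.

Things in the scene. Friction and masses are not known exactly. Their poses are not given: they have to be found in the camera images.
- arbor_head (a point): Centre of the round dark grip head (24 mm diameter, 40 mm long) of the loose steel test arbor, on its axis, 65 mm above the table at the start. x runs along the level arbor to its tip, which points away from the robot. Along x from here: head's free end -20 mm, flange (38 mm diameter) 20 to 26 mm, plain shaft (18 mm diameter) 26 to 126 mm. The head is free all round.
- arbor: The whole arbor, about 0.22 kg, 146 mm long, a body of revolution that can roll about its axis. Origin on its axis at the flange's front face (26 mm ahead of arbor_head), x axis towards the tip. Its mass centre lies about 50 mm ahead of arbor_head, in the shaft.
- tube_mouth (a point): Centre of the mouth of the fixed, level aluminium storage tube, 65 mm above the table; x points into the tube along its axis. Bore 21 mm, inner depth 110 mm, outside 28 mm by 115 mm; the last 8 mm flare to 28 mm inside, 35 mm outside. Mouth faces roughly towards the robot. With the arbor home its head's centre is 26 mm in front of this point.
- holder: The tube's fixed mount: origin on the table below the mouth, x along the tube. Grey plate 70 mm wide, 12 mm thick, from x = 18 to 118 mm, with two black saddles 44 mm wide, 69 mm high, at x = 34 and 92 mm. Stand and mount may swap sides, left or right.
- stand: Fixed balancing stand: green bed 100 mm wide, 14 mm thick, from x = 0 to 116 mm, with two steel V-pedestals 50 mm wide, 14 mm thick, 71 mm high at most, at x = 14 and 80 mm; lock knobs reach y = 39 mm. Origin on the table under the arbor's axis, near the flange's front face; x points as the arbor's tip does.
- rotor_mid (a point): Bystander: centre of a loose aluminium pulley rotor, 48 mm diameter, 36 mm high, standing on the table on the right, nearer the robot.
- weights_mid (a point): Bystander: centre of a loose grey open tray with compartments of small brass weights, 100 x 140 x 35 mm, on the left.
- driver_grip (a point): Bystander: middle of the handle of a loose screwdriver lying on the right.
- jar_mid (a point): Bystander: centre of a loose jar, 56 mm diameter, 75 mm high, on the left.
Mind the look-alikes: they are no part of the job. Of the things that look like the arbor, the smallest one is meant.

How it is judged:
By the outcome, as a careful person would: the job done as asked, in the order asked, and still so for the second after the job is handed in, with the robot touching nothing.
It also fails if it takes over 48 s, if anything falls off the work surface, if the arm or the gripper's body presses on something with over 40 N, if the wrist force passes 120 N, or if a joint passes its speed limit or range.

## Working session

There is one attempt and no reset: what is moved stays moved. The work goes in short steps, Python scripts to look and compute and a tool call to move; the robot and the scene stay as the last step left them, time stands still between calls to the robot, and variables do not carry over. Pictures are saved under pics/ and viewed, at most 10 in all, crops included, and the job is handed in when it is done.

Besides the shell and the picture viewer there is one more tool, called after "Request:" by a JSON object that holds its "fn" and its "kwargs", one argument or row to a line. apply_moves: Moves the arm, as the interface text tells. Its arguments: {"type":"object","properties":{"commands":{"type":"string"},"grip_force":{"type":"number"}},"required":["commands"]}

```bash
mkdir -p pics
python3 - <<'E'
from rig import bot
import cv2
s=bot.read_state(); print(s['t'],s['q'],s['eef_pos'],s['ee_rot'],s['finger_gap'])
for n in('scene','top'):
    cv2.imwrite(f'pics/{n}0.png',bot.get_image(n)); m=bot.camera_model(n); print(n,m)
print(bot.read_state()['t'])
E
```

```text
0.0 [-1.28380179e+00  1.16504547e-01  1.44225321e+00 -3.87287864e-06
  1.58400728e+00 -3.78403909e-02] [ 215.34798021 -639.56063285  255.55712775] [ 9.86839087e-01  1.61704274e-01 -7.47583425e-05 -5.81406364e-04] 1.003220389366787
scene {'fx': 487.9456557964631, 'fy': 487.9456557964631, 'cx': 313.739367586155, 'cy': 246.30446909505895, 'R': array([[-0.25250698,  0.96754094, -0.01023489],
       [ 0.66584146,  0.16607568, -0.72737475],
       [-0.70206508, -0.19048202, -0.68616414]]), 't': array([ 124.15353845, -349.30966811, 1755.57858118])}
top {'fx': 474.3141018068903, 'fy': 474.3141018068903, 'cx': 314.70648105374283, 'cy': 231.68264080234837, 'R': array([[ 0.02493536, -0.99968655,  0.00224318],
       [-0.98004863, -0.024888  , -0.19719347],
       [ 0.19718748,  0.00271866, -0.98036203]]), 't': array([   7.89877287,  609.15623879, 1065.87285249])}
0.1
```

View pics/top0.png

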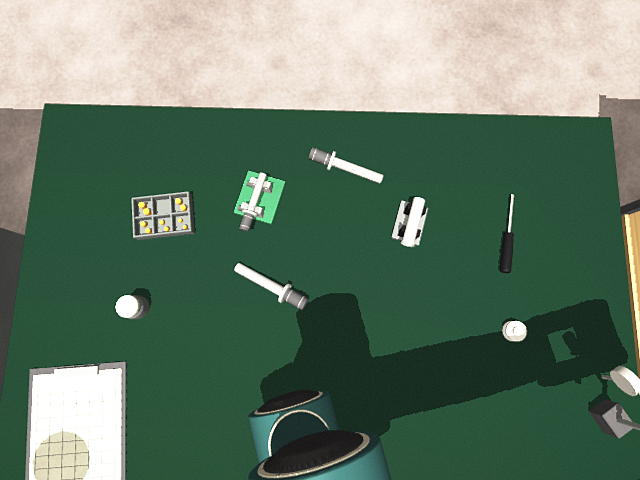

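View pics/scene0.png

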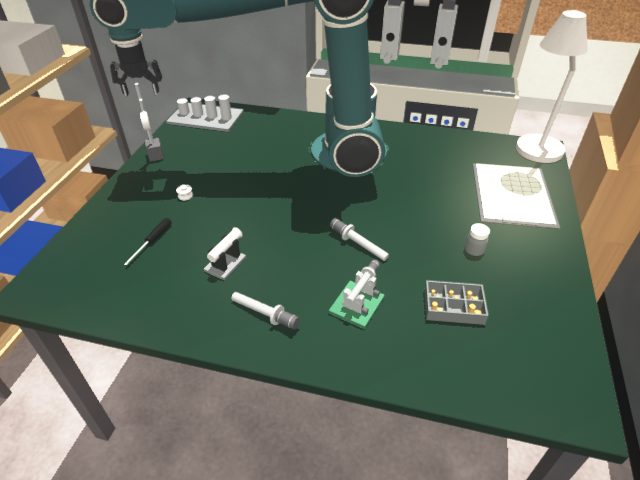

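The top view shows the arbor on the green stand, with its dark head near (246,223). The tube runs roughly from (408,243) to (418,198). I'll enlarge both.

Run:
```python
import cv2,numpy as np
a=cv2.imread('pics/top0.png')
f=lambda x,y:cv2.resize(a[y:y+75,x:x+65],None,fx=6,fy=6,interpolation=cv2.INTER_CUBIC)
cv2.imwrite('pics/c0.png',np.hstack([f(228,165),f(380,185)]))
```

```text
(no output)
```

View pics/c0.png

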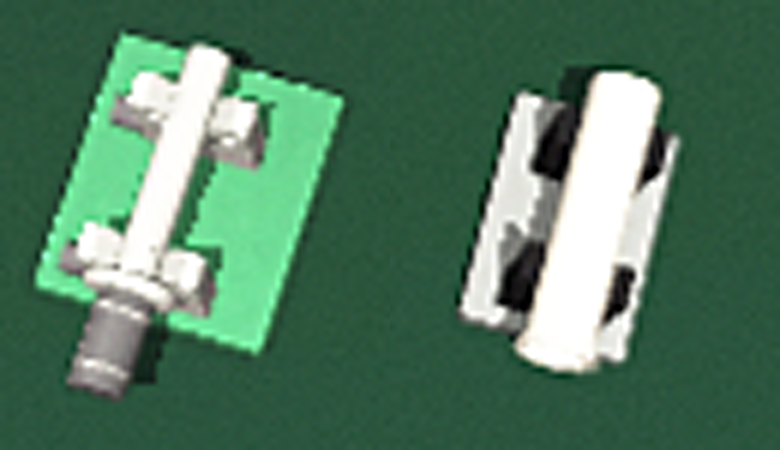

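The enlarged crop, in full-image pixels:
- **Arbor:** head's free end (244.2,228.3), flange (249.7,212.5), tip (263,173.5).
- **Tube:** the flared mouth is at the near end, (407.5,244.5), and the far end is at (420,198.5).

```bash
cat > h.py <<'E'
import numpy as np
from rig import bot
def ray(n,px,z,m=None):
    m=m or bot.camera_model(n); R,t=np.array(m['R']),np.array(m['t'])
    c=-R.T@t; d=R.T@[(px[0]-m['cx'])/m['fx'],(px[1]-m['cy'])/m['fy'],1]
    return c+d*(z-c[2])/d[2]
E
python3 - <<'E'
from h import *
P={k:ray('top',p,z) for k,p,z in[('head_end',(244.2,228.3),65),('headc',(246.7,221.3),70),('flange',(249.7,212.5),70),('tip',(263,173.5),70),('mouth',(407.5,244.5),72),('far',(420,198.5),72),('rotor',(514,330),36)]}
for k in P: print(k,P[k].round(1))
for a,b in(('head_end','tip'),('mouth','far')):
    d=P[b]-P[a]; print(a,b,np.linalg.norm(d),np.degrees(np.arctan2(d[1],d[0])))
from scipy.spatial.transform import Rotation as R
print(R.from_quat(bot.read_state()['ee_rot']).as_matrix().round(3))
m=bot.camera_model('wrist');s=bot.read_state();print(m, R.from_quat(s['ee_rot']).as_matrix().T@(-np.array(m['R']).T@m['t']-s['eef_pos']))
E
```

```text
head_end [611.8 190.3  65. ]
headc [627.8 184.6  70. ]
flange [649.4 178.6  70. ]
tip [746.9 151.5  70. ]
mouth [ 581.4 -194.5   72. ]
far [ 693.6 -225.9   72. ]
rotor [ 391.6 -447.4   36. ]
head_end tip 140.65991463748625 -16.02141497494459
mouth far 116.44821204724795 -15.613066220466512
[[ 0.948  0.319 -0.   ]
 [ 0.319 -0.948  0.001]
 [ 0.    -0.001 -1.   ]]
{'fx': 344.79021676263017, 'fy': 344.79021676263017, 'cx': 315.80177986548034, 'cy': 239.74046431504047, 'R': array([[ 3.18581071e-01, -9.47895583e-01, -2.55359554e-04],
       [-9.02688591e-01, -3.03469498e-01,  3.05056670e-01],
       [-2.89239364e-01, -9.69547703e-02, -9.52334166e-01]]), 't': array([-675.41756774,  -39.68202564,  379.03706672])} [  77.47485823    0.57841653 -117.26071337]
```

Both axes lie at a yaw of about -16°. The head is at about (628,185) and the mouth at about (581,-194). Next I turn the tool to -16° and go above the head.

Request:
{"fn": "apply_moves", "kwargs": {
  "commands": "0 0 0 0 0.86;0 0 0 0 0.86;0 0 0 0 0.87;0 0 0 0 0.87;0 0.18 -0.97 0 0;0 0.18 -0.97 0 0;0 0.18 -0.97 0 0;0 0.18 -0.97 0 0;0 0.18 -0.97 0 0;0 0.18 -0.97 0 0"
}}

```text
t: 1.35
eef_pos: [294.9, -479.8, 256.0]
ee_rot: [0.99, -0.139, -0.0, -0.0]
wrist_force: [0.0, 0.8, 0.7]
finger_gap: 1.0
grip_force: 0.0
```

Request:
{"fn": "apply_moves", "kwargs": {
  "commands": "0 0.18 -0.97 0 0;0 0.18 -0.97 0 0;0 0.18 -0.97 0 0;0 0.18 -0.97 0 0;0 0.18 -0.97 0 0;0 0.18 -0.97 0 0;0 0.18 -0.97 0 0;0 0.18 -0.97 0 0;0 0.18 -0.97 0 0;0 0.18 -0.97 0 0"
}}

```text
t: 2.6
eef_pos: [426.9, -215.0, 256.1]
ee_rot: [0.99, -0.139, -0.0, -0.0]
wrist_force: [-0.5, 0.3, -0.5]
finger_gap: 0.998
grip_force: 0.0
```

Request:
{"fn": "apply_moves", "kwargs": {
  "commands": "0 0.18 -0.97 0 0;0 0.18 -0.97 0 0;0 0.18 -0.97 0 0;0 0.18 -0.97 0 0;0 0.18 -0.97 0 0;0 0.18 -0.97 0 0;0 0.18 -0.97 0 0;0 0.18 -0.97 0 0;0 0.18 -0.97 0 0;0 0.18 -0.97 0 0"
}}

```text
t: 3.85
eef_pos: [559.0, 49.9, 256.0]
ee_rot: [0.99, -0.139, -0.0, 0.0]
wrist_force: [0.4, -0.1, 0.2]
finger_gap: 1.001
grip_force: 0.0
```

Request:
{"fn": "apply_moves", "kwargs": {
  "commands": "0 0.1 -0.97 0.4 0;0 0 -0.97 0.4 0;0 0 0 0.4 0;0 0 0 0.4 0;0 0 0 0.3 0;0 0 0 0 0"
}}

```text
t: 4.6
eef_pos: [577.4, 103.5, 198.7]
ee_rot: [0.99, -0.139, -0.0, 0.0]
wrist_force: [0.0, -0.2, -0.5]
finger_gap: 1.001
grip_force: 0.0
```

Run:
```python
from h import *
import cv2,pickle
s=bot.read_state(); m=bot.camera_model('wrist'); cv2.imwrite('pics/w0.png',bot.get_image('wrist'))
pickle.dump(m,open('w0.pkl','wb')); print(s)
```

```text
{'t': 4.6, 'q': array([ 1.33820349e-01, -5.43161479e-02,  1.70924594e+00, -3.46250874e-05,
        1.48753453e+00,  1.98447056e+00]), 'joint_velocities': array([ 0.00347615, -0.00630942, -0.02066111,  0.00083021,  0.01121483,
       -0.00112189]), 'joint_torque': array([ 7.31568038e-02, -5.67451358e+01, -6.11513972e+01,  1.94344916e-04,
       -2.16840953e-01, -7.87044381e-03]), 'eef_pos': array([577.43703313, 103.45824356, 198.68363272]), 'ee_rot': array([ 9.90226296e-01, -1.39469325e-01, -4.14943830e-04,  1.34434007e-04]), 'wrist_force': array([ 0.04893534, -0.17505162, -0.48714983]), 'wrist_torque': array([ 0.01026571,  0.02203501, -0.03746447]), 'grip_force': 0.0, 'finger_gap': 1.0005203534086584}
```

View pics/w0.png

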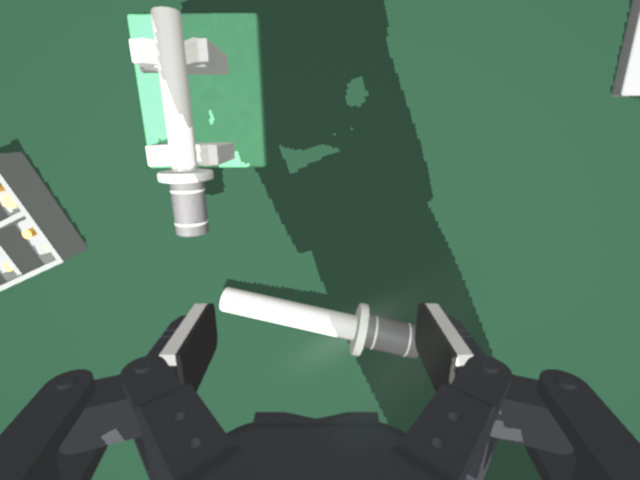

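The wrist view shows the arbor with its head at about (190,208), flange at (186,176) and shaft midline from (182,160) to (166,20). The decoy lies below it.

Run:
```python
from h import *
import pickle
m=pickle.load(open('w0.pkl','rb'))
Q=[ray('wrist',p,65,m) for p in[(191.5,225),(189.7,207),(188,190),(186,177),(182,160),(166,20)]]
for q in Q: print(q.round(1))
d=Q[-1]-Q[0]; print(np.degrees(np.arctan2(d[1],d[0])))
```

```text
[611.9 189.9  65. ]
[625.2 185.9  65. ]
[637.3 182.3  65. ]
[646.4 180.   65. ]
[658.4 178.1  65. ]
[741.7 153.9  65. ]
-15.496121180490325
```

Request:
{"fn": "apply_moves", "kwargs": {
  "commands": "0 0.2 -0.77 0 0;0 0.2 -0.77 0 0;0 0.2 -0.77 0.5 0;0 0.18 -0.77 0.6 0;0 0 0 0.6 0;0 0 0 0.6 0;0 0 0 0 0"
}}

```text
t: 5.52
eef_pos: [625.0, 186.0, 128.6]
ee_rot: [0.99, -0.139, -0.001, 0.0]
wrist_force: [0.0, -0.9, -0.2]
finger_gap: 1.001
grip_force: 0.0
```

Run:
```python
from h import *
import cv2,pickle
s=bot.read_state(); m=bot.camera_model('wrist'); cv2.imwrite('pics/w1.png',bot.get_image('wrist'))
pickle.dump(m,open('w1.pkl','wb')); print(s['eef_pos'],s['t'],s['q'])
```

```text
[624.9670655  186.0169181  128.61010452] 5.525 [ 2.50204807e-01  1.29731545e-01  1.63619471e+00 -7.18568371e-05
  1.37812508e+00  2.10039504e+00]
```

View pics/w1.png

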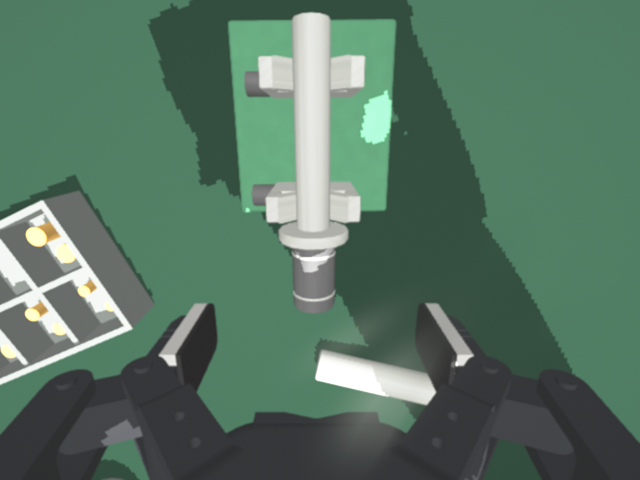

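The head is centred between the jaws: midline from (314,300) to (312,20), flange at (314,236). The yaw error is under about 0.5°.

Run:
```python
from h import *
import pickle
m=pickle.load(open('w1.pkl','rb'))
for p in[(314,300),(314,277),(314,236),(312,130),(312,20)]: print(ray('wrist',p,65,m).round(1))
d=ray('wrist',(312,20),65,m)-ray('wrist',(314,300),65,m);print(np.degrees(np.arctan2(d[1],d[0])))
```

```text
[608.6 190.7  65. ]
[622.7 186.7  65. ]
[646.2 179.9  65. ]
[699.7 165.4  65. ]
[745.7 152.1  65. ]
-15.761718007024053
```

Request:
{"fn": "apply_moves", "kwargs": {
  "commands": "0 0 0 0.6 0;0 0 0 0.6 0;0 0 0 0.5 0;0 0 0 0.3 0.02;0 0 0 0 0;0.6 0 0 0 0;1 0 0 0 0;1 0 0 0 0;1 0 0 0 0;1 0 0 0 0",
  "grip_force": 80
}}

```text
t: 6.82
eef_pos: [625.9, 186.7, 70.8]
ee_rot: [0.99, -0.141, 0.0, -0.0]
wrist_force: [1.4, 2.8, 2.5]
finger_gap: 0.254
grip_force: 78.1
```

Request:
{"fn": "apply_moves", "kwargs": {
  "commands": "1 0 0 0 0;1 0 0 0 0;1 0 0 0 0;1 0 0 0 0"
}}

```text
t: 7.32
eef_pos: [625.9, 186.7, 70.7]
ee_rot: [0.99, -0.141, 0.0, -0.0]
wrist_force: [1.0, 4.7, 4.3]
finger_gap: 0.257
grip_force: 78.2
```

Gripped: the opening is about 22–24 mm at 78 N. I lift and go beside and above the tube to measure it from near.

Request:
{"fn": "apply_moves", "kwargs": {
  "commands": "1 0 0 -0.3 0;1 0 0 -0.6 0;1 0 0 -0.8 0;1 0 0 -0.8 0;1 0 0 -0.8 0;1 0 0 -0.7 0;1 0.1 0.4 -0.3 0;1 0.27 0.87 0 0;1 0.27 0.87 0 0;1 0.27 0.87 0 0"
}}

```text
t: 8.57
eef_pos: [626.3, 90.5, 198.9]
ee_rot: [0.99, -0.141, -0.0, 0.0]
wrist_force: [0.8, 0.9, -2.5]
finger_gap: 0.259
grip_force: 78.5
```

Request:
{"fn": "apply_moves", "kwargs": {
  "commands": "1 0.27 0.87 0 0;1 0.27 0.87 0 0;1 0.27 0.87 0 0;1 0.27 0.87 0 0;1 0.27 0.87 0 0;1 0.27 0.87 0 0;1 0.27 0.87 0 0;1 0.27 0.87 0 0;1 0.27 0.44 0 0;1 0 0 0 0"
}}

```text
t: 9.82
eef_pos: [634.7, -142.3, 198.9]
ee_rot: [0.99, -0.141, -0.0, -0.0]
wrist_force: [-0.9, 0.2, -2.3]
finger_gap: 0.256
grip_force: 78.5
```

Request:
{"fn": "apply_moves", "kwargs": {
  "commands": "1 0 0 0 0;1 0 0 0 0"
}}

```text
t: 10.07
eef_pos: [634.8, -140.7, 199.3]
ee_rot: [0.99, -0.14, -0.0, -0.0]
wrist_force: [-0.3, 0.2, -1.7]
finger_gap: 0.259
grip_force: 78.5
```

Run:
```python
from h import *
import cv2,pickle
s=bot.read_state(); m=bot.camera_model('wrist'); cv2.imwrite('pics/w2.png',bot.get_image('wrist'))
pickle.dump(m,open('w2.pkl','wb')); print(s['eef_pos'],s['ee_rot'],s['t'],s['wrist_force'],s['finger_gap'])
```

```text
[ 634.80106274 -140.66437505  199.33505822] [ 9.90095186e-01 -1.40397719e-01 -2.75070252e-05 -4.31198566e-05] 10.075 [-0.33782777  0.2083381  -1.68495862] 0.258745844785034
```

View pics/w2.png

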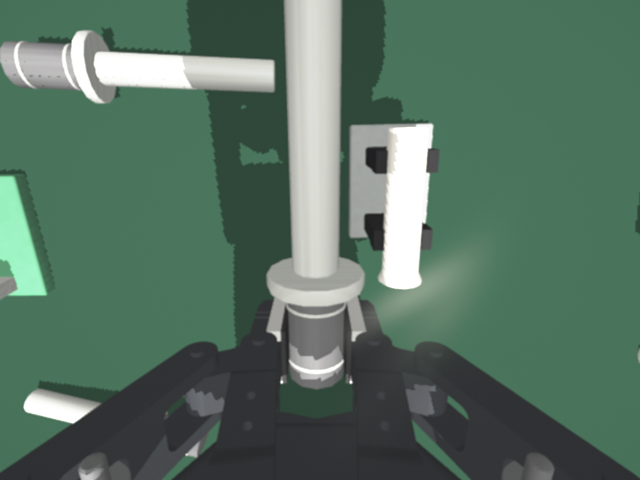

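The wrist view shows the tube: mouth at about (401,282), far end at (408,130). The held shaft has its midline from (316,260) to (313,10). I'll get the midlines by thresholding and intersect them with the axis planes.

Run:
```python
from h import *
import pickle,cv2
m=pickle.load(open('w2.pkl','rb'));s=bot.read_state()
a=cv2.imread('pics/w2.png');g=a.min(2).astype(int)
T=[];S=[]
for r in range(135,292,6):
    c=np.where(g[r,380:440]>215)[0]+380
    if len(c): print(r,c[0],c[-1],end=' | '); T.append((r,(c[0]+c[-1])/2))
print()
for r in range(5,262,16):
    c=np.where(np.abs(g[r,270:360]-a[r,270:360,1]).astype(int)<14)[0]+270
    c=c[g[r,c]>95]
    if len(c): print(r,c[0],c[-1],end=' | '); S.append((r,(c[0]+c[-1])/2))
T=np.array([t for t in T if 140<t[0]<262]);S=np.array(S)
def line(A,z,rs):
    k=np.polyfit(A[:,0],A[:,1],1); P=[ray('wrist',(np.polyval(k,r),r),z,m) for r in rs]
    d=P[1]-P[0];print('\n',[p.round(1) for p in P],'yaw',np.degrees(np.arctan2(d[1],d[0])))
line(T,65,(282,135)); line(S,s['eef_pos'][2]-6,(260,10))
q=s['ee_rot'];print('tool yaw',np.degrees(2*np.arctan2(q[1],q[0])))
b=cv2.resize(a[110:300,340:450],None,fx=3,fy=3,interpolation=cv2.INTER_CUBIC);cv2.imwrite('pics/c2.png',b)
```

```text
135 395 431 | 141 395 430 | 147 394 430 | 153 394 426 | 159 394 426 | 165 393 425 | 171 392 425 | 177 388 428 | 183 389 427 | 189 388 427 | 195 387 426 | 201 388 426 | 207 387 425 | 213 387 425 | 219 386 424 | 225 386 421 | 231 386 420 | 237 386 420 | 243 386 419 | 249 385 419 | 255 384 418 | 261 385 418 | 267 384 417 | 273 383 418 | 279 384 420 | 285 386 418 | 
5 284 341 | 21 284 341 | 37 285 341 | 53 286 341 | 69 270 340 | 85 270 340 | 101 287 340 | 117 287 340 | 133 288 359 | 149 289 359 | 165 289 359 | 181 290 359 | 197 290 359 | 213 291 359 | 229 291 359 | 245 292 338 | 261 279 353 | 
 [array([ 579.6, -194.7,   65. ]), array([ 687., -227.,   65.])] yaw -16.723176702452854

 [array([ 662.9, -152.9,  193.4]), array([ 743.6, -171.5,  193.4])] yaw -12.963131058799979
tool yaw -16.141961133173893
```

View pics/c2.png

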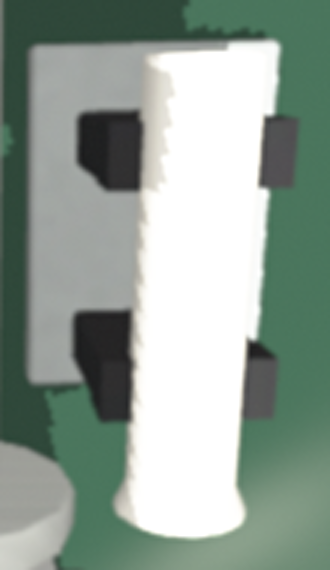

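The enlarged crop gives these full-image positions:
- **Tube midline:** (408.2,136.7) to (401.7,263.3).
- **Rim sides:** centred on (399.8,276).
- **Rim top:** (400,288.5).

Run:
```python
from h import *
import pickle
m=pickle.load(open('w2.pkl','rb'));s=bot.read_state();z=s['eef_pos'][2]-6
for n,ps in(('tube',[((399.8,276),65),((400,288.5),82.5),((401.7,263.3),65),((408.2,136.7),65)]),('shaft',[((315,245),z),((313.5,109),z),((312.5,13),z)])):
    P=[ray('wrist',p,h,m) for p,h in ps]; d=P[-1]-P[-2] if n=='tube' else P[-1]-P[0]
    print(n,[p.round(1) for p in P],np.degrees(np.arctan2(d[1],d[0])))
    if n=='shaft':
        e=P[0]-s['eef_pos']; print('lateral offset of shaft from tcp', [ (lambda e:-e[0]*np.sin(np.radians(-16.14))+e[1]*np.cos(np.radians(-16.14)))(p-s['eef_pos']) for p in P])
```

```text
tube [array([ 584.5, -196.4,   65. ]), array([ 583.2, -192.2,   82.5]), array([ 594.7, -200.1,   65. ]), array([ 686.7, -224. ,   65. ])] -14.564314458300935
shaft [array([ 669.6, -151.4,  193.4]), array([ 715.9, -164.3,  193.4]), array([ 742.7, -171.9,  193.4])] -15.630222669019924
lateral offset of shaft from tcp [np.float64(-0.6090608322385886), np.float64(-0.17033412225628197), np.float64(0.0660244059663313)]
```

Run:
```python
from h import *
import pickle
m=pickle.load(open('w2.pkl','rb'))
def yaw(n,a,b,z,m=None):
    p,q=ray(n,a,z,m),ray(n,b,z,m);d=q-p;print(n,p.round(1),q.round(1),np.linalg.norm(d).round(1),np.degrees(np.arctan2(d[1],d[0])).round(2))
yaw('wrist',(349.3,237.7),(350.3,125),12,m)
yaw('wrist',(350.3,125),(433,124),12,m)
yaw('top',(392,238),(401.3,200.8),12)
yaw('top',(418.7,245.3),(428,208),12)
```

```text
wrist [ 609.  -166.5   12. ] [ 704.7 -192.1   12. ] 99.0 -14.96
wrist [ 704.7 -192.1   12. ] [ 686.2 -258.8   12. ] 69.3 -105.52
top [ 607.5 -168.2   12. ] [ 703.2 -192.3   12. ] 98.7 -14.1
top [ 590.8 -233.9   12. ] [ 686.3 -259.    12. ] 98.7 -14.7
```

I take the tube yaw as about -15° and the mouth as about (582.5,-195.7). Next I go to the pre-insertion pose with the tip 20 mm short of the mouth and the axis at z = 65.

Request:
{"fn": "apply_moves", "kwargs": {
  "commands": "1 0 0 0 -0.085;1 -0.76 0.28 0 0;1 -0.76 0.28 0 0;1 -0.76 0.28 0 0;1 -0.76 0.28 0 0;1 -0.76 0.28 0 0;1 -0.76 0.28 0 0;1 -0.76 0.28 0 0;1 -0.74 0.28 0 0;1 0 0 0.5 0"
}}

```text
t: 11.38
eef_pos: [441.3, -158.3, 185.4]
ee_rot: [0.991, -0.133, 0.001, 0.0]
wrist_force: [0.3, 0.1, -2.8]
finger_gap: 0.257
grip_force: 78.6
```

Request:
{"fn": "apply_moves", "kwargs": {
  "commands": "1 0 0 0.8 0;1 0 0 0.8 0;1 0 0 0.8 0;1 0 0 0.8 0;1 0 0 0.5 0;1 0 0 0.08 0;1 0 0 0 0;1 0 0 0 0"
}}

```text
t: 12.38
eef_pos: [442.2, -158.3, 71.8]
ee_rot: [0.991, -0.133, 0.001, 0.0]
wrist_force: [-0.6, -0.1, -3.2]
finger_gap: 0.259
grip_force: 78.6
```

Run:
```python
from h import *
import cv2
s=bot.read_state(); q=s['ee_rot'];print(s['eef_pos'],np.degrees(2*np.arctan2(q[1],q[0])),s['t'],s['wrist_force'],s['finger_gap'])
a=bot.get_image('top');b=bot.get_image('scene')
cv2.imwrite('pics/t3f.png',a);cv2.imwrite('pics/s3f.png',b)
f=lambda a,x,y:cv2.resize(a[y:y+100,x:x+80],None,fx=5,fy=5,interpolation=cv2.INTER_CUBIC)
cv2.imwrite('pics/c3.png',np.hstack([f(a,360,190),f(b,190,190)]))
```

```text
[ 442.15428761 -158.29766278   71.79898816] -15.337242332724273 12.375 [-0.60654135 -0.0594864  -3.16184366] 0.2592454606904804
```

View pics/c3.png

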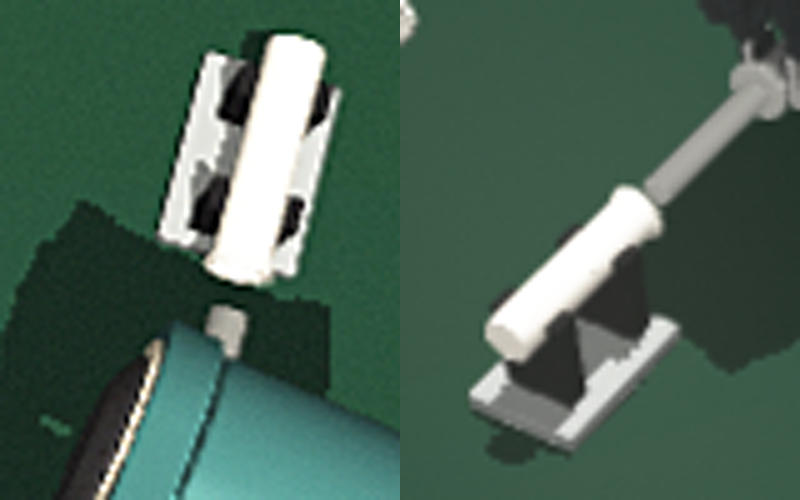

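Both views show the shaft in line with the tube. In the top crop the tip is at (227,315), against a tube axis extended to (226.5,320). In the scene crop the tip is at (657,195), against an axis at (657,194). I insert in steps, watching the force.

Request:
{"fn": "apply_moves", "kwargs": {
  "commands": "1 0.3 0 0.03 0;1 0.3 0 0 0;1 0.3 0 0 0;1 0.2 0 0 0;1 0.1 0 0 0;1 0 0 0 0"
}}

```text
t: 13.22
eef_pos: [476.8, -167.7, 70.1]
ee_rot: [0.991, -0.133, 0.0, 0.0]
wrist_force: [0.8, 1.0, -1.3]
finger_gap: 0.255
grip_force: 78.8
```

Request:
{"fn": "apply_moves", "kwargs": {
  "commands": "1 0.2 0 0 0;1 0.2 0 0 0;1 0.2 0 0 0;1 0.2 0 0 0;1 0.2 0 0 0;1 0 0 0 0"
}}

```text
t: 13.98
eef_pos: [506.0, -175.7, 70.1]
ee_rot: [0.991, -0.133, 0.0, 0.0]
wrist_force: [3.6, 2.2, -1.1]
finger_gap: 0.254
grip_force: 79.0
```

Request:
{"fn": "apply_moves", "kwargs": {
  "commands": "1 0.2 -0.01 0 0;1 0.2 0 0 0;1 0.2 0 0 0;1 0.2 0 0 0;1 0.2 0 0 0;1 0 0 0 0"
}}

```text
t: 14.72
eef_pos: [535.2, -183.3, 70.2]
ee_rot: [0.991, -0.133, 0.001, -0.0]
wrist_force: [4.6, 2.4, -0.2]
finger_gap: 0.253
grip_force: 79.1
```

Request:
{"fn": "apply_moves", "kwargs": {
  "commands": "1 0.2 0 0 0;1 0.2 0 0 0;1 0.13 0 0 0;1 0 0 0 0"
}}

```text
t: 15.22
eef_pos: [550.2, -187.3, 70.2]
ee_rot: [0.991, -0.133, 0.0, -0.0]
wrist_force: [1.7, 6.1, 1.6]
finger_gap: 0.256
grip_force: 79.4
```

Request:
{"fn": "apply_moves", "kwargs": {
  "commands": "1 0.05 0 0 0;1 0.05 0 0 0;1 0 0 0 0"
}}

```text
t: 15.6
eef_pos: [552.7, -187.8, 70.1]
ee_rot: [0.991, -0.133, -0.0, -0.0]
wrist_force: [-1.8, 8.4, 3.4]
finger_gap: 0.253
grip_force: 79.4
```

Request:
{"fn": "apply_moves", "kwargs": {
  "commands": "1 0.05 -0.02 -0.01 0;1 0.05 0 0 0;1 0 0 0 0"
}}

```text
t: 15.98
eef_pos: [555.7, -188.4, 70.3]
ee_rot: [0.991, -0.133, -0.0, -0.0]
wrist_force: [-1.2, 3.6, 1.3]
finger_gap: 0.256
grip_force: 79.2
```

Request:
{"fn": "apply_moves", "kwargs": {
  "commands": "1 0.05 0 0 0;1 0 0 0 0"
}}

```text
t: 16.23
eef_pos: [556.9, -188.7, 70.3]
ee_rot: [0.991, -0.133, -0.001, -0.0]
wrist_force: [-4.8, 6.8, 2.3]
finger_gap: 0.258
grip_force: 79.4
```

Request:
{"fn": "apply_moves", "kwargs": {
  "commands": "1 0.05 0 0 0;1 0 0 0 0"
}}

```text
t: 16.48
eef_pos: [557.0, -188.7, 70.1]
ee_rot: [0.991, -0.134, -0.002, -0.001]
wrist_force: [-19.7, 10.7, 10.8]
finger_gap: 0.25
grip_force: 80.3
```

Request:
{"fn": "apply_moves", "kwargs": {
  "commands": "1 0.05 0 0 0;1 0 0 0 0"
}}

```text
t: 16.73
eef_pos: [557.2, -188.7, 70.0]
ee_rot: [0.991, -0.133, -0.004, -0.001]
wrist_force: [-35.3, 15.6, 20.5]
finger_gap: 0.253
grip_force: 81.3
```

The arm stops firmly at x = 557, and 557.4 was expected for home. I relieve most of the push and look.

Request:
{"fn": "apply_moves", "kwargs": {
  "commands": "1 -0.06 0 0 0;1 0 0 0 0"
}}

```text
t: 16.98
eef_pos: [557.0, -188.7, 70.2]
ee_rot: [0.991, -0.134, -0.002, -0.0]
wrist_force: [-16.3, 10.1, 9.2]
finger_gap: 0.257
grip_force: 79.9
```

Run:
```python
from h import *
import cv2
s=bot.read_state(); print(s['eef_pos'],s['wrist_force'])
a=bot.get_image('wrist'); cv2.imwrite('pics/c4.png',cv2.resize(a[100:400,200:440],None,fx=2,fy=2,interpolation=cv2.INTER_CUBIC))
```

```text
[ 557.01978025 -188.68404464   70.16858642] [-16.3049643   10.07426663   9.19500206]
```

View pics/c4.png

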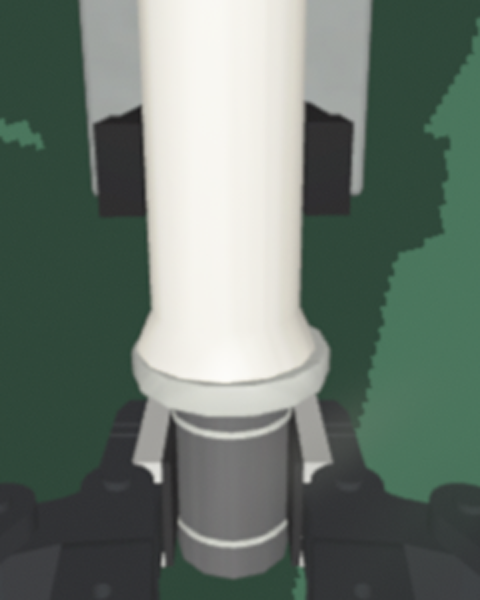

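The flange (230,390) sits flush on the tube's mouth. I relax, open and lift clear.

Request:
{"fn": "apply_moves", "kwargs": {
  "commands": "1 -0.04 -0.02 -0.01 0;1 0 0 0 0;0.6 0 0 0 0;0.3 0 0 0 0;0 0 0 0 0;0 0 0 0 0;0 0 0 0 0;0 0 0 0 0"
}}

```text
t: 18.02
eef_pos: [557.3, -188.3, 70.6]
ee_rot: [0.991, -0.133, 0.0, 0.0]
wrist_force: [0.7, 0.6, -0.0]
finger_gap: 1.001
grip_force: 0.0
```

Request:
{"fn": "apply_moves", "kwargs": {
  "commands": "0 0 0 -0.3 0;0 0 0 -0.8 0;0 0 0 -0.8 0;0 0 0 -0.8 0;0 0 0 -0.8 0;0 0 0 -0.3 0;0 0 0 0 0"
}}

```text
t: 18.9
eef_pos: [557.3, -188.3, 185.0]
ee_rot: [0.991, -0.133, 0.0, 0.0]
wrist_force: [-0.1, 0.1, -0.3]
finger_gap: 1.0
grip_force: 0.0
```

Run:
```python
from h import *
import cv2
s=bot.read_state(); print(s['eef_pos'],s['wrist_force'],s['finger_gap'])
a=bot.get_image('wrist'); b=bot.get_image('scene')
cv2.imwrite('pics/c5.png',np.hstack([cv2.resize(a,(400,300)),cv2.resize(b[170:320,140:340],(400,300))]))
```

```text
[ 557.33862284 -188.29119011  184.95162407] [-0.11377445  0.1453995  -0.27635708] 1.000052323907691
```

View pics/c5.png

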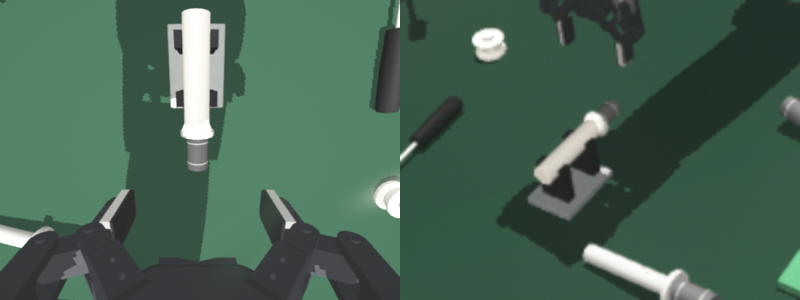

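The arbor is home with its flange on the mouth at (197,132), the gripper is clear, and nothing else has moved.

```bash
python3 -c "
from rig import bot
print(bot.job_done())"
```

```text
the job is handed in; nothing more can be done
None
```

The arbor is fully home in the storage tube with its flange against the mouth and released; the gripper is clear, the other things were left alone, and the job was handed in at about 19 s.

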